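Change the two burnt-out fuses in a three-holder fuse board

ROBOT

A 6-joint arm with a two-finger parallel gripper is mounted at the origin on a cart in front of the work surface, level with it; the furniture and walls round the work are solid. World frame = base frame: x ahead of the robot, y to its left, z up, the work surface at z = 0. Lengths are in mm, angles in rad, forces in N, time in s.
With the tool pointing down it reaches from about 300 to 775 mm from the base axis. Payload 14.6 kg.
Tool frame: the origin (TCP) lies midway between the tips of the shut fingers; the grasp point (between the pads) lies behind it (robot.grip_depth is the z of the grasp point in the tool frame, in mm); z points along the fingers, y is the line along which they close (so a half turn about z gives the same grasp; the last joint's range is limited). The gripper opens to 85 mm and grips with 20 to 120 N. Pads are 22 mm wide; open, the fingers measure 114 mm over their backs; the gripper's body (76 mm by 85 mm) begins 54 mm behind the grasp point. The pads swing forward as they close: fully open they stand 13 mm farther back than shut.
Start: joints at [1.093, 0.3, 1.521, -0, 1.321, -0.067], TCP at [219.635, 504.232, 231.281] pointing down, gripper open.
Joint ranges: [-3.03, 3.03], [-0.79, 2.21], [0.23, 2.52], [-1.04, 4.18], [0, 3.07], [-2.55, 2.55]. Speed limits (rad/s): [2.22, 2.22, 2.57, 3.14, 3.14, 3.14].

INTERFACE

Orientations are given as a unit quaternion [x, y, z, w].
In Python, from cell import robot, cams gives the robot as it stands. The module is installed in compiled form; this text tells all that it offers.
- The arm moves only by the tool apply_moves, never from a script. Its argument "moves" is a list of rows, each an object with "fingers": the opening in per cent of the stroke, from 0 (shut) to 100 (fully open); "linear": the shift along the tool's x, y, z in mm, a list of three; "dr": the turn, a rotation vector about the tool's x, y, z in degrees, a list of three. In form: [{"fingers": fingers, "linear": [tx, ty, tz], "dr": [wx, wy, wz]}, ...]. A call has 1 to 8 rows; each row is the pose to reach, as a shift and turn from the pose commanded when the call began, along the tool's axes at that moment; what a row does not reach only later rows make up. A row lasts 1/12 s, in which the tool goes at most 41.7 mm and 7.16 degrees, less where a joint would pass 70% of its speed; a pose out of reach is approached as far as the arm can. A call with a gripper value outside its range is refused whole. The fingers move at their own pace and stop on an object; the grip force is fixed at half the most. Time passes only in rows, so rows that repeat a pose let the fingers close. It gives the time, the measured TCP pose, the force, the opening and the grip force at its end, in the units of the state.
- robot.read_state(): the state, without advancing time (a new reading comes with each control period).
- cams.camera(name): name is "scene" or "top" or "wrist"; returns a dict with "color" (420x560x3 uint8, red, green, blue), "fovy" (degrees; the focal length in pixels is half the picture's height over the tangent of half this angle, whatever the lens; pixels are square), "cx", "cy" (the principal point, pixels), "eye" and "orientation" of the camera in the world. Camera axes: x right, y up, looking along -z (the intrinsics and any distortion apply to the point x, -y, -z); pixel columns grow to the right and rows downward; lengths in mm; the calibration is good to about 2 mm. A picture is of the moment at which its call begins. There is no depth.
- robot.close_job(): hands the job in; it is judged then, once.
The state is a dict: "time": time; "qpos": joint angles; "qvel": joint speeds; "effort": joint torques, N m; "eef_pos": TCP position; "eef_rot": TCP orientation; "wrist_force": force on the tool from outside, world axes, zero at the start; "wrist_torque": the same for the moment, N m; "width": opening from 0.0 (shut) to 1.0 (fully open); "grip_force": force on a finger pad.
Only numpy, scipy, OpenCV 4.12 (cv2) and the standard library are available. Lean on these libraries where they do the work, as an engineer would, in place of code of your own. Each camera call takes 0.05 s, during which the arm holds its last target. There are 200 camera calls.

TASK

Two of the three cartridge fuses on the fuse board are burnt out (scorched black in the middle). Take both out of their spring clips and lay them in the red scrap tray, then press a fresh fuse of the holder's own colour fully home into both clips of each emptied holder. Leave the sound green fuse in its holder and leave the green spare lying where it is.

Things in the scene. Friction and masses are not known exactly. Their poses are not given: they have to be found in the camera images.
- holder_blue: Black fuse holder with a blue tag at both ends, fixed, 196 x 50 x 14 mm (x, y, z). Origin: centre of its underside, on a 6 mm steel plate on the bench; x along its fuse, z up. Two copper spring clips at x = -57 and +57 mm, 20 mm long, open upwards; jaws part in -y and +y. A fuse fully home lies on the clip floors, axis along x, 43.5 mm above the origin. All holders are alike.
- holder_yellow: Like the blue holder, with yellow tags. In every holder the jaws' flared lips reach 62 mm above the origin and 19 mm to each side; the necks grip 8 mm above the seated fuse's axis. Fingers have room between the clips (x = -44 to 44 mm) down to 17 mm above the origin. Holders stand side by side 80 mm apart, in any order, all turned alike.
- holder_green: Like the blue holder, with green tags; it keeps its fuse. For every holder: a fuse comes out of its clips by lifting it level, straight with 7 to 12 N, or with some 5 N rolled out over one jaw (5 mm sideways as it rises 16 mm); pressed level from above with 3 to 8 N it snaps in, even if 4 mm off sideways.
- burnt_blue: Burnt-out fuse with two blue bands, its middle scorched black and brown; at the start home in the blue holder. All fuses: rod 140 mm long, brass caps 27 mm in diameter and 25 mm long at the ends, ceramic tube 25 mm in diameter between, 0.08 to 0.17 kg. Origin: its centre, on the axis; x along the axis, either way round. Grip it across the tube at its middle.
- burnt_yellow: Burnt-out fuse with two yellow bands, its middle scorched black and brown; at the start home in the yellow holder. Size, origin and axes as for burnt_blue.
- sound_green: Sound fuse with two green bands and a clean cream tube, home in the green holder, where it stays. Size, origin and axes as for burnt_blue.
- spare_blue: Fresh fuse with two blue bands and a clean cream tube, at the start loose on the bench to the left of the holders, its axis level 13.5 mm over the bench; it can roll. Size, origin and axes as for burnt_blue.
- spare_yellow: Fresh fuse with two yellow bands and a clean cream tube, at the start loose on the bench to the left of the holders, its axis level 13.5 mm over the bench; it can roll. Size, origin and axes as for burnt_blue.
- spare_green: Fresh fuse with two green bands and a clean cream tube, at the start loose on the bench to the left of the holders, its axis level 13.5 mm over the bench; it can roll. Size, origin and axes as for burnt_blue. Not needed here; leave it.
- scrap_tray: Red open plastic tray, 190 x 170 mm outside (along its x, y), 35 mm high, walls 4 mm (182 x 162 mm inside), floor 4 mm thick. Fixed. Origin: centre of its underside, on the bench; z up. It stands to the right of the plate. (A wide flat screen stands across the back of the bench, behind the holders, some 0.7 m ahead of the robot: keep clear.)

How it is judged (in metres and radians):
At the end, for the whole second after the job is handed in: Both burnt fuses rest inside the scrap tray (a pile is fine). Fresh blue fuse home in the blue holder, fresh yellow in the yellow one, sound green still in the green one: centre within 10 mm along, 4 mm across and 3 mm in height, parallel within 0.06 rad, at rest (x of burnt_blue in the frame of scrap_tray between -0.08 and 0.08 m and y of burnt_blue in the frame of scrap_tray between -0.075 and 0.075 m and z of burnt_blue in the frame of scrap_tray between 0.01 and 0.052 m and linear speed of each of burnt_blue, burnt_yellow, spare_blue, spare_yellow, sound_green below 0.02 m/s and x of burnt_yellow in the frame of scrap_tray between -0.08 and 0.08 m and y of burnt_yellow in the frame of scrap_tray between -0.075 and 0.075 m and z of burnt_yellow in the frame of scrap_tray between 0.01 and 0.052 m and x of spare_blue in the frame of holder_blue between -0.01 and 0.01 m and y of spare_blue in the frame of holder_blue between -0.004 and 0.004 m and z of spare_blue in the frame of holder_blue between 0.0405 and 0.0465 m and angle between the x axis of spare_blue and the x axis of holder_blue, either way round below 0.06 rad and x of spare_yellow in the frame of holder_yellow between -0.01 and 0.01 m and y of spare_yellow in the frame of holder_yellow between -0.004 and 0.004 m and z of spare_yellow in the frame of holder_yellow between 0.0405 and 0.0465 m and angle between the x axis of spare_yellow and the x axis of holder_yellow, either way round below 0.06 rad and x of sound_green in the frame of holder_green between -0.01 and 0.01 m and y of sound_green in the frame of holder_green between -0.004 and 0.004 m and z of sound_green in the frame of holder_green between 0.0405 and 0.0465 m and angle between the x axis of sound_green and the x axis of holder_green, either way round below 0.06 rad); the robot touches nothing.
It fails at once if the sound green fuse is shifted by more than 10 mm (distance of sound_green from where it was at the start of the episode above 0.01 m).
It fails at once if the green spare is shifted by more than 40 mm (distance of spare_green from where it was at the start of the episode above 0.04 m).
It also fails if it takes over 115 s, if anything falls off the work surface, if the arm or the gripper's body presses on something with over 40 N, if the wrist force passes 120 N, or if a joint passes its speed limit or range.

## Working session

There is one attempt and no reset: what is moved stays moved. The work goes in short steps, Python scripts to look and compute and a tool call to move; the robot and the scene stay as the last step left them, time stands still between calls to the robot, and variables do not carry over. Pictures are saved under pics/ and viewed, at most 14 in all, crops included, and the job is handed in when it is done.

Besides the shell and the picture viewer there is one more tool, called after "Emit:" as a command line: name --argument value ..., lists and objects as JSON in quotes. apply_moves: Moves the arm, as the interface text tells. Its arguments: {"type":"object","properties":{"moves":{"type":"array","items":{"type":"object","properties":{"fingers":{"type":"number"},"linear":{"type":"array","items":{"type":"number"}},"dr":{"type":"array","items":{"type":"number"}}}}}},"required":["moves"]}

```bash
mkdir -p pics; python3 - <<'E'
from cell import robot,cams
import cv2
s=robot.read_state();print({k:s[k] for k in('time','eef_pos','eef_rot','width','wrist_force')},robot.grip_depth)
for n in('scene','top','wrist'):
    c=cams.camera(n);cv2.imwrite(f'pics/{n}0.png',c['color'][:,:,::-1]);print(n,{k:v for k,v in c.items() if k!='color'})
E
```

```text
{'time': 0.0, 'eef_pos': array([219.53583081, 504.0247068 , 230.70654149]), 'eef_rot': array([ 2.03982693e-01,  9.78974314e-01, -5.65200660e-04, -1.82532534e-04]), 'width': 1.0029281746228214, 'wrist_force': array([0.44285769, 0.18161118, 0.51890367])} -18.700000000000003
scene {'fovy': 49.06911390384447, 'cx': 273.4181826800026, 'cy': 215.3114287095224, 'eye': array([  62.33630538, -928.53085164, 1053.71018428]), 'orientation': array([ 0.37631333, -0.08407278, -0.20614604,  0.89934635])}
top {'fovy': 45.67776720124734, 'cx': 279.2942877662494, 'cy': 214.3348859940061, 'eye': array([ 245.25966562,  -11.99665289, 1440.98095797]), 'orientation': array([ 0.060826  , -0.06034547, -0.69554421,  0.71335606])}
wrist {'fovy': 71.87875743622514, 'cx': 281.4874098840273, 'cy': 205.2296350617614, 'eye': array([149.88380763, 535.38204277, 372.82609985]), 'orientation': array([-0.12701693, -0.08243647,  0.5419352 ,  0.8266663 ])}
```

View pics/top0.png

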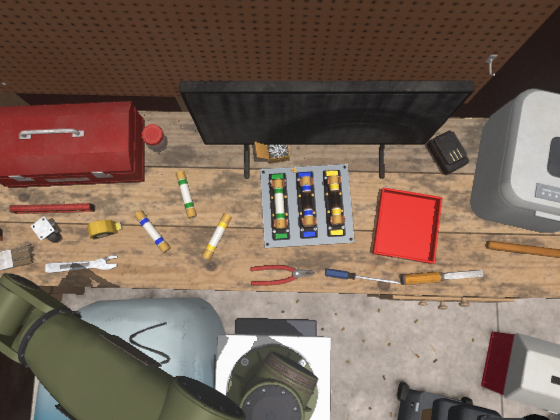

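View pics/scene0.png

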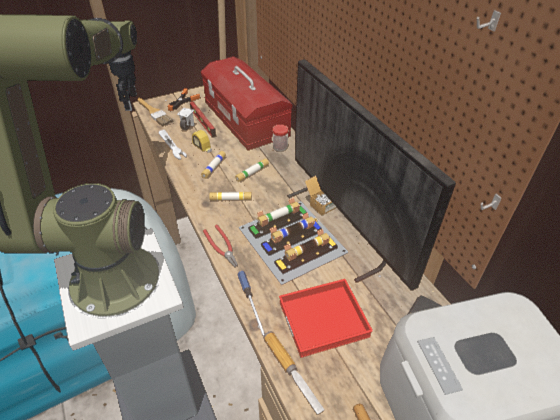

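View pics/wrist0.png

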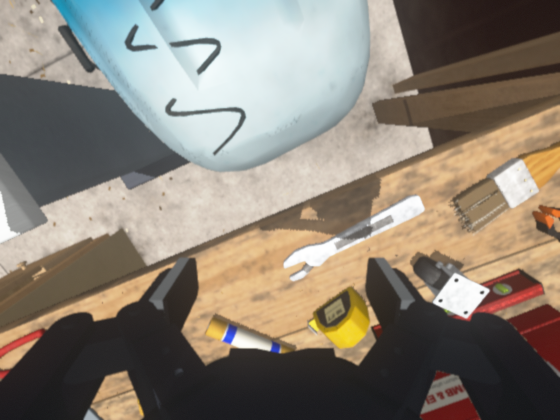

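Top view: holders from left to right are green (279,205), blue (306,204) and yellow (335,203). The spares are blue (152,231), green (186,194) and yellow (217,236), and the tray is at (408,226). The screen stands behind, and the scene view agrees. The wrist view shows the fingers framing the blue spare's end (250,335).

```bash
cat > h.py <<'E'
import numpy as np,cv2
from scipy.spatial.transform import Rotation as R
from cell import robot,cams
def ray(c,u,v,z):
    f=c['color'].shape[0]/2/np.tan(np.radians(c['fovy'])/2)
    d=R.from_quat(c['orientation']).apply([(u-c['cx'])/f,-(v-c['cy'])/f,-1])
    e=np.array(c['eye']);return (e+d*(z-e[2])/d[2])[:2]
H={'blue':(105,130,110,60),'yellow':(22,34,120,90),'green':(50,85,80,40)}
def blobs(c,col,roi=None,amin=8):
    hsv=cv2.cvtColor(c['color'],cv2.COLOR_RGB2HSV);a,b,s,v=H[col]
    m=cv2.inRange(hsv,(a,s,v),(b,255,255))
    if roi:
        k=np.zeros_like(m);x0,y0,x1,y1=roi;k[y0:y1,x0:x1]=255;m&=k
    n,l,st,ce=cv2.connectedComponentsWithStats(m)
    return [(ce[i].round(1),st[i][4],st[i][:4]) for i in range(1,n) if st[i][4]>=amin]
def local(p,yaw=True):
    "world point -> tool-frame shift"
    s=robot.read_state();return R.from_quat(s['eef_rot']).inv().apply(np.array(p)-s['eef_pos'])
E
python3 - <<'E'
from h import *
c=cams.camera('top')
for col,z in (('blue',13.5),('yellow',13.5),('green',13.5)):
    print(col)
    for p,a,bb in blobs(c,col,(130,155,355,265),5): print(p,a,bb[2:],'z13',ray(c,*p,13.5).round(),'z20',ray(c,*p,20).round(),'z49',ray(c,*p,49.5).round())
hsv=cv2.cvtColor(c['color'],cv2.COLOR_RGB2HSV)
m=cv2.inRange(hsv,(0,180,120),(8,255,255))|cv2.inRange(hsv,(172,180,120),(180,255,255));m[:,:365]=0;m[:,450:]=0;m[:180]=0;m[265:]=0
r=cv2.minAreaRect(cv2.findNonZero(m));print(r,[ray(c,*q,35).round() for q in cv2.boxPoints(r)],ray(c,*r[0],35))
for u in(246,381): print('screen foot',ray(c,u,177,0),ray(c,u,145,10))
for u in(190,330,465): print(ray(c,u,143,50),ray(c,u,82,200))
cv2.imwrite('pics/t1.png',cv2.resize(c['color'][150:265,130:360,::-1],None,fx=3.4,fy=3.4,interpolation=cv2.INTER_CUBIC))
E
```

```text
blue
[303.8 173.9] 60 [13  6] z13 [615. -77.] z20 [614. -77.] z49 [606. -75.]
[305.9 187.6] 37 [9 5] z13 [574. -84.] z20 [573. -84.] z49 [566. -82.]
[307.9 212.2] 40 [10  5] z13 [501. -91.] z20 [500. -91.] z49 [495. -89.]
[143.7 221. ] 37 [9 8] z13 [463. 384.] z20 [462. 383.] z49 [458. 374.]
[308.7 233.6] 68 [12  6] z13 [438. -94.] z20 [437. -94.] z49 [433. -92.]
[158.6 240.4] 36 [8 8] z13 [408. 337.] z20 [407. 336.] z49 [404. 329.]
yellow
[331.3 172.6] 57 [13  6] z13 [ 621. -158.] z20 [ 620. -157.] z49 [ 612. -154.]
[334.  186.1] 39 [9 5] z13 [ 581. -166.] z20 [ 579. -166.] z49 [ 572. -162.]
[336.2 211. ] 37 [9 5] z13 [ 507. -173.] z20 [ 505. -172.] z49 [ 500. -169.]
[222.3 224.4] 34 [8 6] z13 [459. 156.] z20 [458. 156.] z49 [453. 152.]
[336.5 231.8] 65 [13  6] z13 [ 446. -174.] z20 [ 445. -174.] z49 [ 441. -170.]
[210.3 247.1] 37 [9 7] z13 [392. 188.] z20 [391. 187.] z49 [388. 183.]
green
[277.1 176. ] 64 [13  5] z13 [607.   1.] z20 [605.   1.] z49 [598.   1.]
[181.8 181.5] 34 [9 7] z13 [583. 281.] z20 [582. 280.] z49 [575. 274.]
[278.  190.5] 36 [9 4] z13 [563.  -2.] z20 [562.  -2.] z49 [555.  -3.]
[188.4 204.8] 34 [8 5] z13 [514. 258.] z20 [513. 256.] z49 [507. 251.]
[279.4 215.6] 42 [10  5] z13 [489.  -8.] z20 [488.  -8.] z49 [483.  -8.]
[280.6 235.5] 68 [13  6] z13 [431. -13.] z20 [430. -13.] z49 [426. -13.]
((407.6331481933594, 225.01805114746094), (61.92485046386719, 67.82005310058594), 7.72182559967041) [array([ 381., -274.]), array([ 576., -301.]), array([ 556., -478.]), array([ 362., -446.])] [ 467.2372576  -374.66704028]
screen foot [604.94949209  93.87507954] [700.58607324  96.7291332 ]
screen foot [ 615.19145971 -307.23625833] [ 710.91383492 -306.13728956]
[689.7265673  256.37402841] [809.64445289 236.79454802]
[ 700.14404362 -149.89002003] [ 819.21935041 -133.70956973]
[ 710.19801276 -541.97790005] [ 828.46031629 -491.29208228]
```

View pics/t1.png

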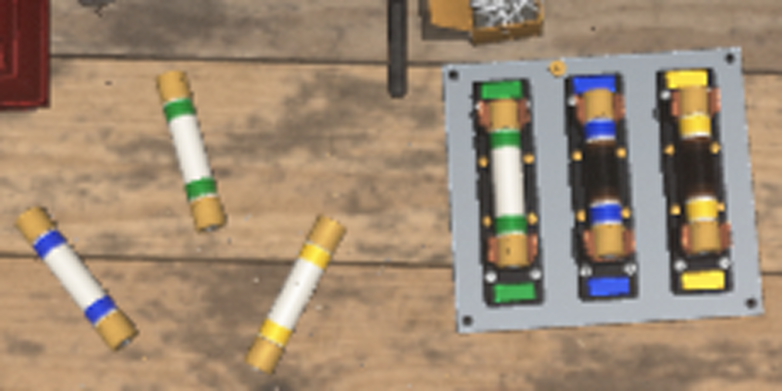

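The crop confirms the band positions in each holder. The holder yaw is about 5.5°. The burnt blue fuse is at about (528,-85) and the burnt yellow at about (534,-165). The blue spare is at (434,360) with yaw 40°, and the yellow spare at (424,171) with yaw -25°. First I go above burnt blue.

```bash
cat >> h.py <<'E'
def plan(*ts):
    "targets (x,y,z,azimuth deg of tool x), tool down"
    s=robot.read_state();q=R.from_quat(s['eef_rot'])
    print('t',round(s['time'],2),'p',s['eef_pos'].round(1),'az',np.degrees(np.arctan2(*q.as_matrix()[1::-1,0])).round(1),'w',round(s['width'],3),'F',s['wrist_force'].round(1),'g',s['grip_force'])
    for x,y,z,a in ts:
        a=np.radians(a);X=[np.cos(a),np.sin(a),0];Z=[0,0,-1];T=R.from_matrix(np.array([X,np.cross(Z,X),Z]).T)
        print((x,y,z),local((x,y,z)).round(1),np.degrees((q.inv()*T).as_rotvec()).round(1))
E
python3 -c "
from h import *
plan((528,-85,150,185.5))"
```

```text
t 0.2 p [219.6 504.1 230.9] az 156.5 w 1.003 F [-0.6 -0.3 -0.7] g 0.0
(528, -85, 150) [-518.  -416.8   81.2] [ -0.  -0. -29.]
```

Emit:
apply_moves --moves '[{"fingers": 60,"linear": [-518,-417,81],"dr": [0,0,-29]},{"fingers": 60,"linear": [-518,-417,81],"dr": [0,0,-29]},{"fingers": 60,"linear": [-518,-417,81],"dr": [0,0,-29]},{"fingers": 60,"linear": [-518,-417,81],"dr": [0,0,-29]},{"fingers": 60,"linear": [-518,-417,81],"dr": [0,0,-29]},{"fingers": 60,"linear": [-518,-417,81],"dr": [0,0,-29]},{"fingers": 60,"linear": [-518,-417,81],"dr": [0,0,-29]},{"fingers": 60,"linear": [-518,-417,81],"dr": [0,0,-29]}]'

```text
time: 0.87
eef_pos: [368.2, 219.9, 192.4]
eef_rot: [-0.048, 0.999, 0.0, 0.0]
wrist_force: [1.3, 1.1, 1.3]
width: 0.6
grip_force: 0.0
```

```bash
python3 -c "
from h import *
plan((528,-85,150,185.5))"
```

```text
t 0.87 p [368.2 219.9 192.4] az -174.5 w 0.6 F [1.3 1.1 1.3] g 0.0
(528, -85, 150) [-129.9 -318.8   42.4] [ 0.  0. -0.]
```

Emit:
apply_moves --moves '[{"fingers": 60,"linear": [-130,-319,42],"dr": [0,0,0]},{"fingers": 60,"linear": [-130,-319,42],"dr": [0,0,0]},{"fingers": 60,"linear": [-130,-319,42],"dr": [0,0,0]},{"fingers": 60,"linear": [-130,-319,42],"dr": [0,0,0]},{"fingers": 60,"linear": [-130,-319,42],"dr": [0,0,0]},{"fingers": 60,"linear": [-130,-319,42],"dr": [0,0,0]},{"fingers": 60,"linear": [-130,-319,42],"dr": [0,0,0]},{"fingers": 60,"linear": [-130,-319,42],"dr": [0,0,0]}]'

```text
time: 1.53
eef_pos: [521.8, -73.5, 151.8]
eef_rot: [-0.048, 0.999, 0.0, 0.0]
wrist_force: [0.3, 0.3, 0.5]
width: 0.6
grip_force: 0.0
```

Emit:
apply_moves --moves '[{"fingers": 60,"linear": [0,0,0],"dr": [0,0,0]}]'

```text
time: 1.62
eef_pos: [522.8, -76.6, 150.9]
eef_rot: [-0.046, 0.999, -0.0, -0.0]
wrist_force: [0.4, 0.9, 0.3]
width: 0.601
grip_force: 0.0
```

```bash
python3 -c "
from h import *
plan((528,-85,150,185.5))
c=cams.camera('wrist');cv2.imwrite('pics/w1.png',c['color'][:,:,::-1])
for col in H:
  for p,a,bb in blobs(c,col,None,60): print(col,p,a,bb,'z20',ray(c,*p,20).round(),'z57',ray(c,*p,57).round())
"
```

```text
t 1.62 p [522.8 -76.6 150.9] az -174.8 w 0.601 F [0.4 0.9 0.3] g 0.0
(528, -85, 150) [-4.4 -8.9  0.9] [-0.  -0.  -0.3]
blue [271.5 102.5] 715 [252  94  40  18] z20 [438. -93.] z57 [439. -91.]
blue [270.7 173.3] 453 [256 165  30  17] z20 [501. -88.] z57 [494. -88.]
blue [270.9 252.8] 358 [257 244  29  17] z20 [585. -82.] z57 [566. -82.]
yellow [180.9 102.1] 738 [161  93  41  19] z20 [ 445. -173.] z57 [ 445. -161.]
yellow [169.2 143.2] 718 [156 129  26  30] z20 [ 482. -184.] z57 [ 477. -171.]
yellow [269.3 146.1] 691 [258 132  24  30] z20 [476. -92.] z57 [472. -91.]
yellow [534.3 149. ] 477 [516 139  37  25] z20 [456. 154.] z57 [455. 122.]
yellow [521.8 170.8] 578 [505 156  34  31] z20 [477. 149.] z57 [473. 118.]
yellow [176.3 170.7] 501 [160 162  33  18] z20 [ 507. -178.] z57 [ 499. -165.]
yellow [184.6 250.7] 383 [170 240  29  19] z20 [ 591. -171.] z57 [ 571. -159.]
yellow [182.8 272.4] 433 [172 261  22  24] z20 [ 616. -173.] z57 [ 594. -161.]
yellow [268.6 282.3] 123 [260 276  21  11] z20 [620. -81.] z57 [597. -81.]
yellow [299.2 286.4] 68 [294 282  11  10] z20 [622. -48.] z57 [598. -53.]
green [361.8 103.1] 670 [342  95  40  18] z20 [431. -13.] z57 [433. -22.]
green [365.  168.9] 502 [349 160  33  18] z20 [489.   0.] z57 [483. -11.]
green [357.9 249.1] 374 [344 239  29  19] z20 [572.   8.] z57 [555.  -4.]
```

View pics/w1.png

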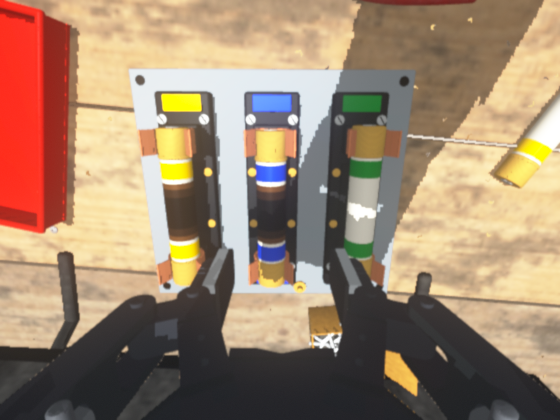

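Wrist view: the holders from left to right are yellow, blue and green. The blue fuse's bands are at (271,173) and (271,253), so its centre is at about (529,-85). I align above it, go down in stages, and close.

Emit:
apply_moves --moves '[{"fingers": 60,"linear": [-5,-9,20],"dr": [0,0,-0.3]},{"fingers": 60,"linear": [-5,-9,40],"dr": [0,0,-0.3]},{"fingers": 60,"linear": [-5,-9,65],"dr": [0,0,-0.3]},{"fingers": 60,"linear": [-5,-9,90],"dr": [0,0,-0.3]},{"fingers": 60,"linear": [-5,-9,110],"dr": [0,0,-0.3]},{"fingers": 60,"linear": [-5,-9,116],"dr": [0,0,-0.3]},{"fingers": 60,"linear": [-5,-9,116],"dr": [0,0,-0.3]},{"fingers": 20,"linear": [-5,-9,116],"dr": [0,0,-0.3]}]'

```text
time: 2.33
eef_pos: [527.5, -79.5, 37.1]
eef_rot: [-0.051, 0.999, -0.0, 0.0]
wrist_force: [-0.2, 0.3, -0.9]
width: 0.468
grip_force: 0.0
```

Emit:
apply_moves --moves '[{"fingers": 0,"linear": [0,0,0],"dr": [0,0,0]},{"fingers": 0,"linear": [0,0,0],"dr": [0,0,0]},{"fingers": 0,"linear": [0,0,0],"dr": [0,0,0]},{"fingers": 0,"linear": [0,0,0],"dr": [0,0,0]},{"fingers": 0,"linear": [0,0,0],"dr": [0,0,0]}]'

```text
time: 2.75
eef_pos: [528.7, -82.2, 39.0]
eef_rot: [-0.05, 0.999, -0.002, 0.002]
wrist_force: [-2.3, -19.3, 9.3]
width: 0.273
grip_force: 58.9
```

Emit:
apply_moves --moves '[{"fingers": 0,"linear": [0,-3,0],"dr": [0,0,0]},{"fingers": 0,"linear": [0,-3,0],"dr": [0,0,0]},{"fingers": 0,"linear": [0,-3,-4],"dr": [0,0,0]},{"fingers": 0,"linear": [0,-3,-8],"dr": [0,0,0]},{"fingers": 0,"linear": [0,-3,-14],"dr": [0,0,0]},{"fingers": 0,"linear": [0,-3,-22],"dr": [0,0,0]},{"fingers": 0,"linear": [0,-3,-30],"dr": [0,0,0]},{"fingers": 0,"linear": [0,-3,-40],"dr": [0,0,0]}]'

```text
time: 3.42
eef_pos: [527.6, -82.7, 77.6]
eef_rot: [-0.05, 0.999, -0.0, 0.0]
wrist_force: [-0.0, 0.5, -0.5]
width: 0.269
grip_force: 60.8
```

```bash
python3 -c "
from h import *
plan((528,-85,110,185.5),(473,-340,110,172))
c=cams.camera('wrist');cv2.imwrite('pics/w2.png',c['color'][:,:,::-1])
"
```

```text
t 3.42 p [527.6 -82.7  77.6] az -174.2 w 0.269 F [-0.   0.5 -0.5] g 60.78471064567566
(528, -85, 110) [ -0.2  -2.3 -32.4] [-0.   0.1  0.3]
(473, -340, 110) [  80.2 -250.5  -32.5] [-0.   0.1 13.8]
```

View pics/w2.png

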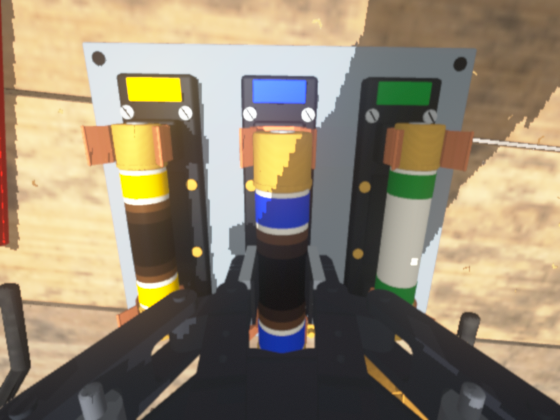

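The blue burnt fuse is in the gripper, clear above its clips. I carry it to the tray.

Emit:
apply_moves --moves '[{"fingers": 0,"linear": [0,0,-33],"dr": [0,0,0]},{"fingers": 0,"linear": [80,-250,-33],"dr": [0,0,14]},{"fingers": 0,"linear": [80,-250,-33],"dr": [0,0,14]},{"fingers": 0,"linear": [80,-250,-33],"dr": [0,0,14]},{"fingers": 0,"linear": [80,-250,-33],"dr": [0,0,14]},{"fingers": 0,"linear": [80,-250,-33],"dr": [0,0,14]},{"fingers": 0,"linear": [80,-250,-33],"dr": [0,0,14]},{"fingers": 0,"linear": [80,-250,-33],"dr": [0,0,14]}]'

```text
time: 4.13
eef_pos: [471.5, -344.2, 109.9]
eef_rot: [0.073, 0.997, -0.001, 0.001]
wrist_force: [-0.6, 0.7, 0.4]
width: 0.27
grip_force: 60.8
```

```bash
python3 -c "
from h import *
plan((473,-340,6,172))
"
```

```text
t 4.13 p [ 471.5 -344.2  109.9] az 171.6 w 0.27 F [-0.6  0.7  0.4] g 60.82507252693176
(473, -340, 6) [ -0.7   4.6 103.9] [-0.1  0.1 -0.4]
```

Emit:
apply_moves --moves '[{"fingers": 0,"linear": [0,4,35],"dr": [0,0,0]},{"fingers": 0,"linear": [0,4,70],"dr": [0,0,0]},{"fingers": 0,"linear": [0,4,88],"dr": [0,0,0]},{"fingers": 0,"linear": [0,4,96],"dr": [0,0,0]},{"fingers": 0,"linear": [0,4,100],"dr": [0,0,0]},{"fingers": 0,"linear": [0,4,101],"dr": [0,0,0]},{"fingers": 0,"linear": [0,4,101],"dr": [0,0,0]},{"fingers": 50,"linear": [0,4,101],"dr": [0,0,0]}]'

```text
time: 4.8
eef_pos: [474.3, -336.1, 9.7]
eef_rot: [0.072, 0.997, -0.001, 0.001]
wrist_force: [-0.2, -0.9, 0.1]
width: 0.397
grip_force: 0.0
```

Emit:
apply_moves --moves '[{"fingers": 50,"linear": [0,0,0],"dr": [0,0,0]},{"fingers": 50,"linear": [0,0,0],"dr": [0,0,0]},{"fingers": 50,"linear": [0,0,-15],"dr": [0,0,0]},{"fingers": 50,"linear": [0,0,-50],"dr": [0,0,0]},{"fingers": 50,"linear": [0,0,-90],"dr": [0,0,0]},{"fingers": 60,"linear": [0,0,-120],"dr": [0,0,0]},{"fingers": 60,"linear": [0,0,-120],"dr": [0,0,0]}]'

```text
time: 5.38
eef_pos: [475.6, -337.2, 135.3]
eef_rot: [0.072, 0.997, -0.003, 0.004]
wrist_force: [0.2, -1.0, 0.8]
width: 0.6
grip_force: 0.0
```

```bash
python3 -c "
from h import *
plan((534,-166,130,185.5))
"
```

```text
t 5.38 p [ 475.6 -337.2  135.3] az 171.8 w 0.6 F [ 0.2 -1.   0.8] g 0.0
(534, -166, 130) [-33.2 177.8   4.7] [ -0.4   0.5 -13.7]
```

Emit:
apply_moves --moves '[{"fingers": 60,"linear": [-33,178,5],"dr": [0,0,-13.7]},{"fingers": 60,"linear": [-33,178,5],"dr": [0,0,-13.7]},{"fingers": 60,"linear": [-33,178,5],"dr": [0,0,-13.7]},{"fingers": 60,"linear": [-33,178,5],"dr": [0,0,-13.7]},{"fingers": 60,"linear": [-33,178,5],"dr": [0,0,-13.7]},{"fingers": 60,"linear": [-33,178,5],"dr": [0,0,-13.7]},{"fingers": 60,"linear": [-33,178,5],"dr": [0,0,-13.7]},{"fingers": 60,"linear": [-33,178,5],"dr": [0,0,-13.7]}]'

```text
time: 6.05
eef_pos: [531.5, -165.0, 123.3]
eef_rot: [-0.047, 0.999, -0.0, 0.0]
wrist_force: [-0.7, 0.0, -0.5]
width: 0.599
grip_force: 0.0
```

Emit:
apply_moves --moves '[{"fingers": 60,"linear": [0,0,0],"dr": [0,0,0]},{"fingers": 60,"linear": [0,0,0],"dr": [0,0,0]},{"fingers": 60,"linear": [0,0,0],"dr": [0,0,0]}]'

```text
time: 6.3
eef_pos: [531.5, -165.0, 123.1]
eef_rot: [-0.047, 0.999, -0.0, -0.0]
wrist_force: [-0.5, 0.0, -0.3]
width: 0.605
grip_force: 0.0
```

```bash
python3 -c "
from h import *
plan((534,-166,34.5,185.5))
c=cams.camera('wrist');cv2.imwrite('pics/w3.png',c['color'][:,:,::-1])
for col in ('yellow',):
  for p,a,bb in blobs(c,col,None,100): print(col,p,a,bb,'z20',ray(c,*p,20).round(),'z57',ray(c,*p,57).round())
c=cams.camera('top');cv2.imwrite('pics/t2.png',cv2.resize(c['color'][150:270,250:450,::-1],None,fx=3.5,fy=3.5))
"
```

```text
t 6.3 p [ 531.5 -165.   123.1] az -174.6 w 0.605 F [-0.5  0.  -0.3] g 0.0
(534, -166, 34.5) [-2.4 -1.2 88.6] [-0.  -0.  -0.1]
yellow [73.7 38.7] 702 [63 21 24 37] z20 [ 416. -332.] z57 [ 422. -308.]
yellow [281.7  99.9] 907 [260  90  44  21] z20 [ 445. -173.] z57 [ 446. -172.]
yellow [280.1 146.1] 894 [267 130  28  35] z20 [ 481. -170.] z57 [ 477. -171.]
yellow [281.2 177. ] 617 [264 167  35  21] z20 [ 507. -167.] z57 [ 499. -168.]
yellow [ 68.5 188.6] 396 [ 61 175  18  28] z20 [ 535. -351.] z57 [ 523. -324.]
yellow [280.5 265.6] 461 [265 255  32  20] z20 [ 592. -160.] z57 [ 572. -161.]
yellow [473.6 288.9] 534 [461 276  27  27] z20 [600.  30.] z57 [578.  -0.]
yellow [277.4 295.1] 264 [268 285  22  18] z20 [ 625. -160.] z57 [ 599. -161.]
```

View pics/w3.png

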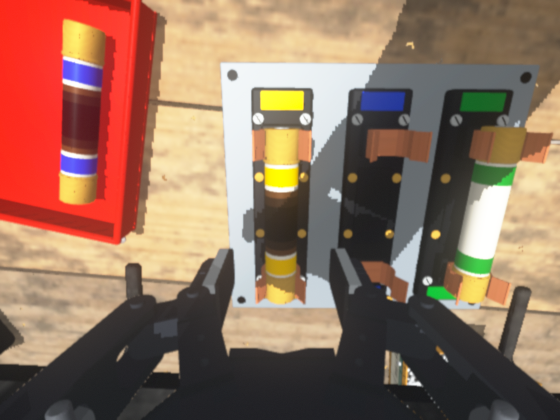

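The burnt blue fuse lies in the tray. The yellow fuse's bands are at (281,177) and (281,266), so its centre is at about (535,-165), right under the tool. I go down, grip and lift.

Emit:
apply_moves --moves '[{"fingers": 60,"linear": [-3.5,0,25],"dr": [0,0,0]},{"fingers": 60,"linear": [-3.5,0,50],"dr": [0,0,0]},{"fingers": 60,"linear": [-3.5,0,72],"dr": [0,0,0]},{"fingers": 60,"linear": [-3.5,0,84],"dr": [0,0,0]},{"fingers": 60,"linear": [-3.5,0,88],"dr": [0,0,0]},{"fingers": 60,"linear": [-3.5,0,88],"dr": [0,0,0]},{"fingers": 60,"linear": [-3.5,0,88],"dr": [0,0,0]},{"fingers": 40,"linear": [-3.5,0,88],"dr": [0,0,0]}]'

```text
time: 7.07
eef_pos: [535.9, -164.1, 36.5]
eef_rot: [-0.048, 0.999, -0.0, 0.001]
wrist_force: [0.2, 0.7, 0.6]
width: 0.475
grip_force: 0.0
```

Emit:
apply_moves --moves '[{"fingers": 0,"linear": [0,0,0],"dr": [0,0,0]},{"fingers": 0,"linear": [0,0,0],"dr": [0,0,0]},{"fingers": 0,"linear": [0,0,0],"dr": [0,0,0]},{"fingers": 0,"linear": [0,0,0],"dr": [0,0,0]},{"fingers": 0,"linear": [0,0,0],"dr": [0,0,0]}]'

```text
time: 7.48
eef_pos: [535.9, -164.2, 36.6]
eef_rot: [-0.048, 0.999, -0.001, 0.001]
wrist_force: [-1.9, -0.2, 6.9]
width: 0.27
grip_force: 58.5
```

Emit:
apply_moves --moves '[{"fingers": 0,"linear": [0,0,-4],"dr": [0,0,0]},{"fingers": 0,"linear": [0,0,-8],"dr": [0,0,0]},{"fingers": 0,"linear": [0,0,-14],"dr": [0,0,0]},{"fingers": 0,"linear": [0,0,-22],"dr": [0,0,0]},{"fingers": 0,"linear": [0,0,-35],"dr": [0,0,0]},{"fingers": 0,"linear": [0,0,-55],"dr": [0,0,0]},{"fingers": 0,"linear": [0,0,-75],"dr": [0,0,0]},{"fingers": 0,"linear": [0,0,-75],"dr": [0,0,0]}]'

```text
time: 8.15
eef_pos: [536.8, -164.2, 114.8]
eef_rot: [-0.048, 0.999, -0.001, 0.003]
wrist_force: [0.5, -0.1, -0.4]
width: 0.272
grip_force: 60.6
```

```bash
python3 -c "
from h import *
plan((463,-410,110,172))
c=cams.camera('top')
for p,a,bb in blobs(c,'blue',(370,180,450,270),5): print(p,a,ray(c,*p,25).round())
c=cams.camera('wrist')
for p,a,bb in blobs(c,'yellow',None,100): print(p,a)
"
```

```text
t 8.15 p [ 536.8 -164.2  114.8] az -174.5 w 0.272 F [ 0.5 -0.1 -0.4] g 60.57320237159729
(463, -410, 110) [  97.  -237.6    4.8] [-0.1  0.3 13.5]
[394.6 210.1] 31 [ 511. -340.]
[391.  234.7] 33 [ 440. -329.]
[61.  26.2] 767
[281.3  92. ] 969
[279.9 156.6] 2419
[ 57.4 185.1] 401
[281.8 208.6] 1626
[482.7 291.6] 584
[281.3 341.3] 866
```

Emit:
apply_moves --moves '[{"fingers": 0,"linear": [97,-238,5],"dr": [0,0,13.5]},{"fingers": 0,"linear": [97,-238,5],"dr": [0,0,13.5]},{"fingers": 0,"linear": [97,-238,5],"dr": [0,0,13.5]},{"fingers": 0,"linear": [97,-238,5],"dr": [0,0,13.5]},{"fingers": 0,"linear": [97,-238,5],"dr": [0,0,13.5]},{"fingers": 0,"linear": [97,-238,5],"dr": [0,0,13.5]},{"fingers": 0,"linear": [97,-238,5],"dr": [0,0,13.5]},{"fingers": 0,"linear": [97,-238,5],"dr": [0,0,13.5]}]'

```text
time: 8.92
eef_pos: [459.7, -411.9, 103.7]
eef_rot: [0.072, 0.997, 0.001, -0.001]
wrist_force: [0.8, 0.0, -2.8]
width: 0.272
grip_force: 60.6
```

```bash
python3 -c "
from h import *
plan((464,-408,8,172))
"
```

```text
t 8.92 p [ 459.7 -411.9  103.7] az 171.8 w 0.272 F [ 0.8  0.  -2.8] g 60.57914972305298
(464, -408, 8) [-3.9  4.3 95.7] [ 0.1 -0.1 -0.2]
```

Emit:
apply_moves --moves '[{"fingers": 0,"linear": [-4,4,35],"dr": [0,0,0]},{"fingers": 0,"linear": [-4,4,70],"dr": [0,0,0]},{"fingers": 0,"linear": [-4,4,86],"dr": [0,0,0]},{"fingers": 0,"linear": [-4,4,93],"dr": [0,0,0]},{"fingers": 0,"linear": [-4,4,96],"dr": [0,0,0]},{"fingers": 0,"linear": [-4,4,96],"dr": [0,0,0]},{"fingers": 0,"linear": [-4,4,96],"dr": [0,0,0]},{"fingers": 50,"linear": [-4,4,96],"dr": [0,0,0]}]'

```text
time: 9.58
eef_pos: [466.5, -407.0, 10.7]
eef_rot: [0.07, 0.998, -0.001, 0.001]
wrist_force: [-0.1, 0.6, 0.4]
width: 0.399
grip_force: 0.0
```

Emit:
apply_moves --moves '[{"fingers": 50,"linear": [0,0,0],"dr": [0,0,0]},{"fingers": 50,"linear": [0,0,0],"dr": [0,0,0]},{"fingers": 50,"linear": [0,0,-15],"dr": [0,0,0]},{"fingers": 50,"linear": [0,0,-50],"dr": [0,0,0]},{"fingers": 50,"linear": [0,0,-90],"dr": [0,0,0]},{"fingers": 60,"linear": [0,0,-120],"dr": [0,0,0]},{"fingers": 60,"linear": [0,0,-140],"dr": [0,0,0]}]'

```text
time: 10.17
eef_pos: [466.4, -407.2, 153.5]
eef_rot: [0.07, 0.998, -0.002, 0.002]
wrist_force: [0.7, 0.2, 0.1]
width: 0.603
grip_force: 0.0
```

```bash
python3 -c "
from h import *
plan((424.5,171.5,150,154.5))
"
```

```text
t 10.17 p [ 466.4 -407.2  153.5] az 172.0 w 0.603 F [0.7 0.2 0.1] g 0.0
(424.5, 171.5, 150) [122.5 567.2   1.4] [-0.1  0.2 17.5]
```

Emit:
apply_moves --moves '[{"fingers": 60,"linear": [122,567,0],"dr": [0,0,17.5]},{"fingers": 60,"linear": [122,567,0],"dr": [0,0,17.5]},{"fingers": 60,"linear": [122,567,0],"dr": [0,0,17.5]},{"fingers": 60,"linear": [122,567,0],"dr": [0,0,17.5]},{"fingers": 60,"linear": [122,567,0],"dr": [0,0,17.5]},{"fingers": 60,"linear": [122,567,0],"dr": [0,0,17.5]},{"fingers": 60,"linear": [122,567,0],"dr": [0,0,17.5]},{"fingers": 60,"linear": [122,567,0],"dr": [0,0,17.5]}]'

```text
time: 10.83
eef_pos: [441.4, -72.4, 149.7]
eef_rot: [0.221, 0.975, -0.0, 0.001]
wrist_force: [1.5, 0.5, -0.1]
width: 0.597
grip_force: 0.0
```

```bash
python3 -c "
from h import *
plan((424.5,171.5,150,154.5))
"
```

```text
t 10.83 p [441.4 -72.4 149.7] az 154.4 w 0.597 F [ 1.5  0.5 -0.1] g 0.0
(424.5, 171.5, 150) [120.5 212.7  -0.4] [ 0.   0.1 -0.1]
```

Emit:
apply_moves --moves '[{"fingers": 60,"linear": [120,213,0],"dr": [0,0,0]},{"fingers": 60,"linear": [120,213,0],"dr": [0,0,0]},{"fingers": 60,"linear": [120,213,0],"dr": [0,0,0]},{"fingers": 60,"linear": [120,213,0],"dr": [0,0,0]},{"fingers": 60,"linear": [120,213,0],"dr": [0,0,0]},{"fingers": 60,"linear": [120,213,0],"dr": [0,0,0]},{"fingers": 60,"linear": [120,213,0],"dr": [0,0,0]},{"fingers": 60,"linear": [120,213,0],"dr": [0,0,0]}]'

```text
time: 11.5
eef_pos: [425.2, 171.2, 149.5]
eef_rot: [0.219, 0.976, 0.0, 0.0]
wrist_force: [-0.6, 0.2, 0.3]
width: 0.601
grip_force: 0.0
```

Emit:
apply_moves --moves '[{"fingers": 60,"linear": [0,0,0],"dr": [0,0,0]},{"fingers": 60,"linear": [0,0,0],"dr": [0,0,0]},{"fingers": 60,"linear": [0,0,0],"dr": [0,0,0]}]'

```text
time: 11.75
eef_pos: [425.7, 168.8, 149.3]
eef_rot: [0.222, 0.975, 0.0, 0.0]
wrist_force: [-0.4, -0.6, 0.6]
width: 0.599
grip_force: 0.0
```

```bash
python3 -c "
from h import *
plan((424.5,171.5,2,154.5))
c=cams.camera('wrist');cv2.imwrite('pics/w4.png',c['color'][:,:,::-1])
for p,a,bb in blobs(c,'yellow',None,100): print(p,a,bb,'z20',ray(c,*p,20).round(1),'z23',ray(c,*p,23).round(1))
c=cams.camera('top')
for col in ('yellow','blue'):
  for p,a,bb in blobs(c,col,(370,180,450,270),5): print(col,p,a,ray(c,*p,25).round())
"
```

```text
t 11.75 p [425.7 168.8 149.3] az 154.4 w 0.599 F [-0.4 -0.6  0.6] g 0.0
(424.5, 171.5, 2) [  2.3   1.9 147.3] [ 0.   0.  -0.1]
[424.2  88.4] 647 [408  72  33  33] z20 [391.5 323.9] z23 [391.1 322.5]
[533.  144.4] 524 [518 130  30  29] z20 [481.1 399.8] z23 [479.8 397.7]
[284.3 158.2] 383 [271 151  27  16] z20 [393.6 187.9] z23 [393.2 188.1]
[284.8 230.6] 303 [273 223  25  15] z20 [459.6 157. ] z23 [458.5 157.5]
[284.3 251.2] 394 [275 241  20  22] z20 [480.1 146.7] z23 [478.7 147.3]
[451.3 295.5] 328 [438 283  25  23] z20 [606.7 287.7] z23 [603.9 286.8]
[ 18.6 335.9] 362 [  4 326  30  21] z20 [ 445.2 -173.3] z23 [ 444.2 -169.2]
yellow [419.3 214.2] 31 [ 501. -411.]
yellow [416.2 238.9] 31 [ 429. -401.]
blue [394.6 210.1] 32 [ 511. -340.]
blue [390.9 234.7] 34 [ 440. -329.]
```

View pics/w4.png

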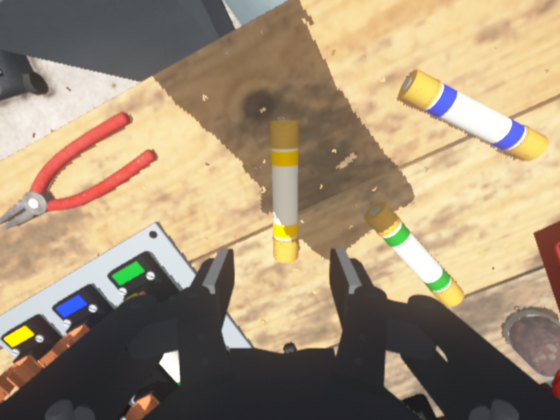

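Both burnt fuses are in the tray. The yellow spare has bands at (284,158) and (285,231), which puts its centre at (426,172.6) with azimuth 154.8°. It lies between the fingers, about 4 mm off.

Emit:
apply_moves --moves '[{"fingers": 60,"linear": [1,3.7,35],"dr": [0,0,-0.4]},{"fingers": 60,"linear": [1,3.7,70],"dr": [0,0,-0.4]},{"fingers": 60,"linear": [1,3.7,100],"dr": [0,0,-0.4]},{"fingers": 60,"linear": [1,3.7,125],"dr": [0,0,-0.4]},{"fingers": 60,"linear": [1,3.7,140],"dr": [0,0,-0.4]},{"fingers": 60,"linear": [1,3.7,146],"dr": [0,0,-0.4]},{"fingers": 60,"linear": [1,3.7,146],"dr": [0,0,-0.4]},{"fingers": 60,"linear": [1,3.7,146],"dr": [0,0,-0.4]}]'

```text
time: 12.52
eef_pos: [426.6, 173.4, 3.8]
eef_rot: [0.218, 0.976, 0.0, 0.0]
wrist_force: [0.3, -0.1, 0.7]
width: 0.605
grip_force: 0.0
```

Emit:
apply_moves --moves '[{"fingers": 40,"linear": [0,0,0],"dr": [0,0,0]},{"fingers": 0,"linear": [0,0,0],"dr": [0,0,0]},{"fingers": 0,"linear": [0,0,0],"dr": [0,0,0]},{"fingers": 0,"linear": [0,0,0],"dr": [0,0,0]},{"fingers": 0,"linear": [0,0,0],"dr": [0,0,0]},{"fingers": 0,"linear": [0,0,0],"dr": [0,0,0]}]'

```text
time: 13.02
eef_pos: [426.8, 173.7, 4.4]
eef_rot: [0.218, 0.976, 0.0, 0.001]
wrist_force: [-1.9, -0.3, 8.8]
width: 0.27
grip_force: 58.4
```

Emit:
apply_moves --moves '[{"fingers": 0,"linear": [0,0,-10],"dr": [0,0,0]},{"fingers": 0,"linear": [0,0,-40],"dr": [0,0,0]},{"fingers": 0,"linear": [0,0,-80],"dr": [0,0,0]},{"fingers": 0,"linear": [0,0,-116],"dr": [0,0,0]},{"fingers": 0,"linear": [0,0,-116],"dr": [0,0,0]},{"fingers": 0,"linear": [0,0,-116],"dr": [0,0,0]}]'

```text
time: 13.52
eef_pos: [427.0, 173.9, 121.5]
eef_rot: [0.218, 0.976, 0.001, 0.002]
wrist_force: [0.1, -0.4, -2.6]
width: 0.268
grip_force: 59.3
```

```bash
python3 -c "
from h import *
plan((533.5,-164.4,120,185.5))
c=cams.camera('wrist')
for p,a,bb in blobs(c,'yellow',(200,80,360,400),100): print(p,a)
"
```

```text
t 13.52 p [427.  173.9 121.5] az 154.9 w 0.268 F [ 0.1 -0.4 -2.6] g 59.28375542163849
(533.5, -164.4, 120) [-240.1 -261.     1.4] [  0.1   0.2 -30.6]
[281.8 207.8] 1562
[281.8 339.2] 982
```

Emit:
apply_moves --moves '[{"fingers": 0,"linear": [-240,-261,1],"dr": [0,0,-30.6]},{"fingers": 0,"linear": [-240,-261,1],"dr": [0,0,-30.6]},{"fingers": 0,"linear": [-240,-261,1],"dr": [0,0,-30.6]},{"fingers": 0,"linear": [-240,-261,1],"dr": [0,0,-30.6]},{"fingers": 0,"linear": [-240,-261,1],"dr": [0,0,-30.6]},{"fingers": 0,"linear": [-240,-261,1],"dr": [0,0,-30.6]},{"fingers": 0,"linear": [-240,-261,1],"dr": [0,0,-30.6]},{"fingers": 0,"linear": [-240,-261,1],"dr": [0,0,-30.6]}]'

```text
time: 14.23
eef_pos: [518.2, -122.3, 116.7]
eef_rot: [-0.048, 0.999, 0.0, -0.001]
wrist_force: [0.9, 0.2, -1.4]
width: 0.272
grip_force: 59.3
```

```bash
python3 -c "
from h import *
plan((533.5,-164.4,120,185.5))
"
```

```text
t 14.23 p [ 518.2 -122.3  116.7] az -174.5 w 0.272 F [ 0.9  0.2 -1.4] g 59.34482932090759
(533.5, -164.4, 120) [-11.2 -43.4  -3.4] [ 0.1 -0.1 -0. ]
```

Emit:
apply_moves --moves '[{"fingers": 0,"linear": [-11,-43,0],"dr": [0,0,0]},{"fingers": 0,"linear": [-11,-43,0],"dr": [0,0,0]},{"fingers": 0,"linear": [-11,-43,0],"dr": [0,0,0]},{"fingers": 0,"linear": [-11,-43,0],"dr": [0,0,0]},{"fingers": 0,"linear": [-11,-43,0],"dr": [0,0,0]},{"fingers": 0,"linear": [-11,-43,0],"dr": [0,0,0]}]'

```text
time: 14.73
eef_pos: [533.6, -160.9, 118.0]
eef_rot: [-0.048, 0.999, 0.0, -0.0]
wrist_force: [0.2, -0.1, -1.0]
width: 0.268
grip_force: 59.4
```

```bash
python3 -c "
from h import *
plan((533.5,-164.4,70,185.5),(533.5,-164.4,39,185.5))
c=cams.camera('wrist');cv2.imwrite('pics/w5.png',c['color'][:,:,::-1])
for p,a,bb in blobs(c,'yellow',(200,80,360,400),100): print(p,a)
"
```

```text
t 14.73 p [ 533.6 -160.9  118. ] az -174.5 w 0.268 F [ 0.2 -0.1 -1. ] g 59.4127893447876
(533.5, -164.4, 70) [ 0.4 -3.5 48. ] [ 0. -0.  0.]
(533.5, -164.4, 39) [ 0.4 -3.5 79. ] [ 0. -0.  0.]
[277.  96.] 942
[279.2 157.9] 2323
[281.2 208. ] 1534
[281.8 339.2] 971
```

View pics/w5.png

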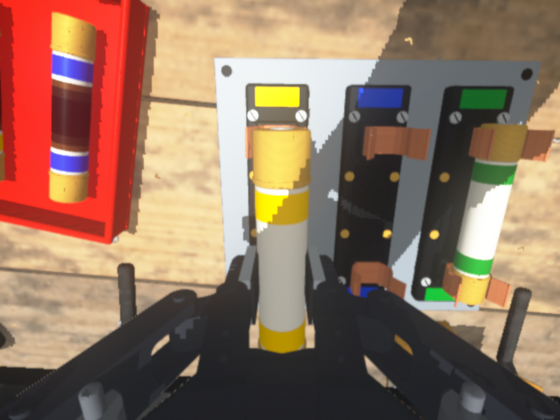

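The yellow spare is gripped level over the yellow holder, with bands at (281,208) and (282,339), about 3.5 mm off sideways. I correct and lower in stages.

Emit:
apply_moves --moves '[{"fingers": 0,"linear": [0,-3.5,20],"dr": [0,0,0]},{"fingers": 0,"linear": [0,-3.5,38],"dr": [0,0,0]},{"fingers": 0,"linear": [0,-3.5,46],"dr": [0,0,0]},{"fingers": 0,"linear": [0,-3.5,46],"dr": [0,0,0]},{"fingers": 0,"linear": [0,-3.5,46],"dr": [0,0,0]},{"fingers": 0,"linear": [0,-3.5,46],"dr": [0,0,0]}]'

```text
time: 15.28
eef_pos: [534.7, -165.5, 73.3]
eef_rot: [-0.048, 0.999, -0.0, 0.001]
wrist_force: [-0.1, 0.7, -0.9]
width: 0.269
grip_force: 59.4
```

```bash
python3 -c "
from h import *
plan((533.5,-164.4,40.5,185.5))
"
```

```text
t 15.28 p [ 534.7 -165.5   73.3] az -174.5 w 0.269 F [-0.1  0.7 -0.9] g 59.4271445274353
(533.5, -164.4, 40.5) [ 1.1  1.2 32.8] [-0.   0.1 -0. ]
```

Emit:
apply_moves --moves '[{"fingers": 0,"linear": [1,1.2,8],"dr": [0,0,0]},{"fingers": 0,"linear": [1,1.2,14],"dr": [0,0,0]},{"fingers": 0,"linear": [1,1.2,20],"dr": [0,0,0]},{"fingers": 0,"linear": [1,1.2,25],"dr": [0,0,0]},{"fingers": 0,"linear": [1,1.2,29],"dr": [0,0,0]},{"fingers": 0,"linear": [1,1.2,32],"dr": [0,0,0]},{"fingers": 0,"linear": [1,1.2,34],"dr": [0,0,0]},{"fingers": 0,"linear": [1,1.2,34],"dr": [0,0,0]}]'

```text
time: 15.95
eef_pos: [533.1, -164.7, 40.2]
eef_rot: [-0.048, 0.999, -0.0, 0.0]
wrist_force: [-14.1, 1.5, 28.8]
width: 0.272
grip_force: 62.9
```

Emit:
apply_moves --moves '[{"fingers": 0,"linear": [0,0,1],"dr": [0,0,0]},{"fingers": 0,"linear": [0,0,1],"dr": [0,0,0]}]'

```text
time: 16.12
eef_pos: [533.2, -164.8, 40.1]
eef_rot: [-0.048, 0.999, -0.0, 0.0]
wrist_force: [-20.0, 3.4, 40.6]
width: 0.269
grip_force: 64.1
```

It is home: the height matches and the force rises stiffly. I release and withdraw.

Emit:
apply_moves --moves '[{"fingers": 0,"linear": [0,0,-2],"dr": [0,0,0]},{"fingers": 60,"linear": [0,0,-2],"dr": [0,0,0]},{"fingers": 60,"linear": [0,0,-2],"dr": [0,0,0]},{"fingers": 60,"linear": [0,0,-2],"dr": [0,0,0]},{"fingers": 60,"linear": [0,0,-2],"dr": [0,0,0]},{"fingers": 60,"linear": [0,0,-30],"dr": [0,0,0]},{"fingers": 60,"linear": [0,0,-70],"dr": [0,0,0]},{"fingers": 60,"linear": [0,0,-100],"dr": [0,0,0]}]'

```text
time: 16.78
eef_pos: [533.1, -164.4, 139.1]
eef_rot: [-0.048, 0.999, 0.0, -0.0]
wrist_force: [0.2, 0.0, 1.3]
width: 0.595
grip_force: 0.0
```

```bash
python3 -c "
from h import *
c=cams.camera('wrist')
for p,a,bb in blobs(c,'yellow',(200,60,360,400),100): print(p,a,'z20',ray(c,*p,20).round(),'z57',ray(c,*p,57).round())
plan((434.5,359.5,150,220.5))
"
```

```text
[280.9  98.7] 797 z20 [ 445. -173.] z57 [ 447. -173.]
[279.5 139.2] 780 z20 [ 478. -171.] z57 [ 475. -171.]
[280.5 168.3] 542 z20 [ 504. -168.] z57 [ 497. -168.]
[280.  252.5] 415 z20 [ 588. -160.] z57 [ 570. -162.]
[275.4 283.6] 158 z20 [ 624. -161.] z57 [ 600. -163.]
t 16.83 p [ 535.3 -165.2  145. ] az -174.5 w 0.597 F [ 0.4 -1.   6.9] g 0.0
(434.5, 359.5, 150) [ 50.3 531.9  -7.3] [ -0.3   0.4 -35. ]
```

Emit:
apply_moves --moves '[{"fingers": 60,"linear": [50,532,-7],"dr": [0,0,-35]},{"fingers": 60,"linear": [50,532,-7],"dr": [0,0,-35]},{"fingers": 60,"linear": [50,532,-7],"dr": [0,0,-35]},{"fingers": 60,"linear": [50,532,-7],"dr": [0,0,-35]},{"fingers": 60,"linear": [50,532,-7],"dr": [0,0,-35]},{"fingers": 60,"linear": [50,532,-7],"dr": [0,0,-35]},{"fingers": 60,"linear": [50,532,-7],"dr": [0,0,-35]},{"fingers": 60,"linear": [50,532,-7],"dr": [0,0,-35]}]'

```text
time: 17.5
eef_pos: [469.6, 164.8, 141.4]
eef_rot: [-0.346, 0.938, 0.0, -0.0]
wrist_force: [0.2, -0.3, -0.6]
width: 0.597
grip_force: 0.0
```

```bash
python3 -c "
from h import *
plan((434.5,359.5,150,220.5))
"
```

```text
t 17.5 p [469.6 164.8 141.4] az -139.5 w 0.597 F [ 0.2 -0.3 -0.6] g 0.0
(434.5, 359.5, 150) [-99.6 170.9  -8.6] [ 0.  0. -0.]
```

Emit:
apply_moves --moves '[{"fingers": 60,"linear": [-100,171,-5],"dr": [0,0,0]},{"fingers": 60,"linear": [-100,171,-5],"dr": [0,0,0]},{"fingers": 60,"linear": [-100,171,-5],"dr": [0,0,0]},{"fingers": 60,"linear": [-100,171,-5],"dr": [0,0,0]},{"fingers": 60,"linear": [-100,171,-5],"dr": [0,0,0]},{"fingers": 60,"linear": [-100,171,-5],"dr": [0,0,0]},{"fingers": 60,"linear": [-100,171,-5],"dr": [0,0,0]},{"fingers": 60,"linear": [-100,171,-5],"dr": [0,0,0]}]'

```text
time: 18.17
eef_pos: [435.5, 357.3, 146.1]
eef_rot: [-0.346, 0.938, -0.0, -0.0]
wrist_force: [-0.5, 0.9, -0.9]
width: 0.608
grip_force: 0.0
```

Emit:
apply_moves --moves '[{"fingers": 60,"linear": [0,0,0],"dr": [0,0,0]},{"fingers": 60,"linear": [0,0,0],"dr": [0,0,0]},{"fingers": 60,"linear": [0,0,0],"dr": [0,0,0]}]'

```text
time: 18.42
eef_pos: [436.0, 357.0, 146.8]
eef_rot: [-0.345, 0.939, -0.0, 0.0]
wrist_force: [0.5, -0.0, 0.3]
width: 0.597
grip_force: 0.0
```

```bash
python3 -c "
from h import *
c=cams.camera('wrist');cv2.imwrite('pics/w6.png',c['color'][:,:,::-1])
P=[]
for p,a,bb in blobs(c,'blue',(180,60,380,400),150): w=ray(c,*p,20);P.append(w);print(p,a,w.round(1))
m=(P[0]+P[1])/2;d=P[0]-P[1];az=np.degrees(np.arctan2(d[1],d[0]))%360
print(m,az);plan((*m,3,az))
"
```

```text
[284.5 161. ] 360 [407.8 336.9]
[283.5 233.6] 283 [463.7 383.5]
[435.7477187 360.2286265] 219.7940577126081
t 18.47 p [435.9 357.2 146.8] az -139.6 w 0.605 F [-0.4  0.4  0.2] g 0.0
(np.float64(435.7477187023094), np.float64(360.22862650237767), 3) [ -1.8   2.4 143.8] [-0.   0.   0.6]
```

View pics/w6.png

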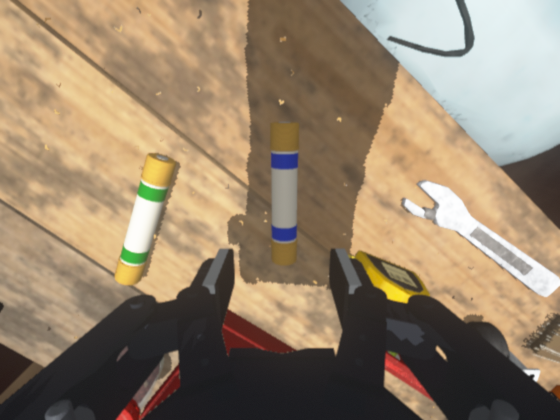

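The blue spare has bands at (284.5,161) and (283.5,234), centred between the fingers, and nothing is close to them. I go down and grip.

Emit:
apply_moves --moves '[{"fingers": 60,"linear": [-1.8,2.4,35],"dr": [0,0,0.6]},{"fingers": 60,"linear": [-1.8,2.4,70],"dr": [0,0,0.6]},{"fingers": 60,"linear": [-1.8,2.4,100],"dr": [0,0,0.6]},{"fingers": 60,"linear": [-1.8,2.4,125],"dr": [0,0,0.6]},{"fingers": 60,"linear": [-1.8,2.4,138],"dr": [0,0,0.6]},{"fingers": 60,"linear": [-1.8,2.4,143],"dr": [0,0,0.6]},{"fingers": 60,"linear": [-1.8,2.4,143],"dr": [0,0,0.6]},{"fingers": 60,"linear": [-1.8,2.4,143],"dr": [0,0,0.6]}]'

```text
time: 19.13
eef_pos: [436.1, 361.2, 4.9]
eef_rot: [-0.341, 0.94, 0.0, 0.001]
wrist_force: [0.4, 0.6, 0.7]
width: 0.599
grip_force: 0.0
```

Emit:
apply_moves --moves '[{"fingers": 40,"linear": [0,0,0],"dr": [0,0,0]},{"fingers": 0,"linear": [0,0,0],"dr": [0,0,0]},{"fingers": 0,"linear": [0,0,0],"dr": [0,0,0]},{"fingers": 0,"linear": [0,0,0],"dr": [0,0,0]},{"fingers": 0,"linear": [0,0,0],"dr": [0,0,0]},{"fingers": 0,"linear": [0,0,0],"dr": [0,0,0]}]'

```text
time: 19.63
eef_pos: [436.0, 361.3, 5.2]
eef_rot: [-0.341, 0.94, 0.0, 0.001]
wrist_force: [-1.2, -1.2, 7.4]
width: 0.269
grip_force: 58.5
```

Emit:
apply_moves --moves '[{"fingers": 0,"linear": [0,0,-10],"dr": [0,0,0]},{"fingers": 0,"linear": [0,0,-40],"dr": [0,0,0]},{"fingers": 0,"linear": [0,0,-80],"dr": [0,0,0]},{"fingers": 0,"linear": [0,0,-120],"dr": [0,0,0]},{"fingers": 0,"linear": [0,0,-120],"dr": [0,0,0]},{"fingers": 0,"linear": [0,0,-120],"dr": [0,0,0]}]'

```text
time: 20.13
eef_pos: [436.2, 361.5, 126.8]
eef_rot: [-0.341, 0.94, 0.001, 0.003]
wrist_force: [-0.2, 0.1, -1.8]
width: 0.268
grip_force: 59.1
```

```bash
python3 -c "
from h import *
plan((526,-85,125,185.5))
c=cams.camera('wrist')
for p,a,bb in blobs(c,'blue',(200,80,360,400),100): print(p,a)
"
```

```text
t 20.13 p [436.2 361.5 126.8] az -140.1 w 0.268 F [-0.2  0.1 -1.8] g 59.070090651512146
(526, -85, 125) [ 217.3 -400.3    0.8] [ 0.1  0.3 34.4]
[281.4 203.4] 1496
[281.6 335.4] 925
```

Emit:
apply_moves --moves '[{"fingers": 0,"linear": [217,-400,0],"dr": [0,0,34.4]},{"fingers": 0,"linear": [217,-400,0],"dr": [0,0,34.4]},{"fingers": 0,"linear": [217,-400,0],"dr": [0,0,34.4]},{"fingers": 0,"linear": [217,-400,0],"dr": [0,0,34.4]},{"fingers": 0,"linear": [217,-400,0],"dr": [0,0,34.4]},{"fingers": 0,"linear": [217,-400,0],"dr": [0,0,34.4]},{"fingers": 0,"linear": [217,-400,0],"dr": [0,0,34.4]},{"fingers": 0,"linear": [217,-400,0],"dr": [0,0,34.4]}]'

```text
time: 20.85
eef_pos: [500.5, 32.1, 122.6]
eef_rot: [-0.048, 0.999, 0.0, -0.001]
wrist_force: [1.1, 0.9, -0.1]
width: 0.274
grip_force: 59.2
```

```bash
python3 -c "
from h import *
plan((526,-85,125,185.5))
"
```

```text
t 20.85 p [500.5  32.1 122.6] az -174.5 w 0.274 F [ 1.1  0.9 -0.1] g 59.24476504325867
(526, -85, 125) [ -14.3 -119.    -2.4] [ 0.  -0.1 -0. ]
```

Emit:
apply_moves --moves '[{"fingers": 0,"linear": [-14,-119,0],"dr": [0,0,0]},{"fingers": 0,"linear": [-14,-119,0],"dr": [0,0,0]},{"fingers": 0,"linear": [-14,-119,0],"dr": [0,0,0]},{"fingers": 0,"linear": [-14,-119,0],"dr": [0,0,0]},{"fingers": 0,"linear": [-14,-119,0],"dr": [0,0,0]},{"fingers": 0,"linear": [-14,-119,0],"dr": [0,0,0]},{"fingers": 0,"linear": [-14,-119,0],"dr": [0,0,0]},{"fingers": 0,"linear": [-14,-119,0],"dr": [0,0,0]}]'

```text
time: 21.52
eef_pos: [526.2, -81.8, 123.4]
eef_rot: [-0.048, 0.999, 0.0, -0.0]
wrist_force: [1.0, 0.8, -1.6]
width: 0.27
grip_force: 59.2
```

```bash
python3 -c "
from h import *
plan((526,-85,73,185.5))
"
```

```text
t 21.52 p [526.2 -81.8 123.4] az -174.4 w 0.27 F [ 1.   0.8 -1.6] g 59.23108398914337
(526, -85, 73) [ 0.5 -3.1 50.4] [ 0.  -0.   0.1]
```

Emit:
apply_moves --moves '[{"fingers": 0,"linear": [0.5,-3,25],"dr": [0,0,0]},{"fingers": 0,"linear": [0.5,-3,42],"dr": [0,0,0]},{"fingers": 0,"linear": [0.5,-3,50],"dr": [0,0,0]},{"fingers": 0,"linear": [0.5,-3,50],"dr": [0,0,0]},{"fingers": 0,"linear": [0.5,-3,50],"dr": [0,0,0]},{"fingers": 0,"linear": [0.5,-3,50],"dr": [0,0,0]}]'

```text
time: 22.02
eef_pos: [526.8, -85.9, 74.7]
eef_rot: [-0.048, 0.999, -0.0, 0.001]
wrist_force: [0.7, -0.0, -0.5]
width: 0.268
grip_force: 59.2
```

```bash
python3 -c "
from h import *
plan((526,-85,41,185.5))
"
```

```text
t 22.02 p [526.8 -85.9  74.7] az -174.5 w 0.268 F [ 0.7 -0.  -0.5] g 59.239758253097534
(526, -85, 41) [ 0.7  1.  33.7] [-0.   0.1 -0. ]
```

Emit:
apply_moves --moves '[{"fingers": 0,"linear": [0.7,1,8],"dr": [0,0,0]},{"fingers": 0,"linear": [0.7,1,14],"dr": [0,0,0]},{"fingers": 0,"linear": [0.7,1,20],"dr": [0,0,0]},{"fingers": 0,"linear": [0.7,1,25],"dr": [0,0,0]},{"fingers": 0,"linear": [0.7,1,29],"dr": [0,0,0]},{"fingers": 0,"linear": [0.7,1,32],"dr": [0,0,0]},{"fingers": 0,"linear": [0.7,1,34],"dr": [0,0,0]},{"fingers": 0,"linear": [0.7,1,34],"dr": [0,0,0]}]'

```text
time: 22.68
eef_pos: [525.4, -85.3, 41.0]
eef_rot: [-0.048, 0.999, -0.0, -0.0]
wrist_force: [-11.5, -0.5, 23.9]
width: 0.267
grip_force: 62.1
```

Emit:
apply_moves --moves '[{"fingers": 0,"linear": [0,0,0.5],"dr": [0,0,0]},{"fingers": 0,"linear": [0,0,0.5],"dr": [0,0,0]}]'

```text
time: 22.85
eef_pos: [525.5, -85.3, 41.0]
eef_rot: [-0.048, 0.999, -0.0, 0.0]
wrist_force: [-14.9, 0.4, 30.3]
width: 0.272
grip_force: 62.7
```

It is home here too, at TCP z 41.0 and 30 N. I release, withdraw and check.

Emit:
apply_moves --moves '[{"fingers": 0,"linear": [0,0,-1.5],"dr": [0,0,0]},{"fingers": 60,"linear": [0,0,-1.5],"dr": [0,0,0]},{"fingers": 60,"linear": [0,0,-1.5],"dr": [0,0,0]},{"fingers": 60,"linear": [0,0,-1.5],"dr": [0,0,0]},{"fingers": 60,"linear": [0,0,-1.5],"dr": [0,0,0]},{"fingers": 60,"linear": [0,0,-30],"dr": [0,0,0]},{"fingers": 60,"linear": [0,0,-70],"dr": [0,0,0]},{"fingers": 60,"linear": [0,0,-100],"dr": [0,0,0]}]'

```text
time: 23.52
eef_pos: [525.5, -85.1, 141.1]
eef_rot: [-0.048, 0.999, 0.0, 0.0]
wrist_force: [-0.1, 0.7, 0.4]
width: 0.602
grip_force: 0.0
```

Emit:
apply_moves --moves '[{"fingers": 60,"linear": [150,0,-80],"dr": [0,0,0]},{"fingers": 60,"linear": [150,0,-80],"dr": [0,0,0]},{"fingers": 60,"linear": [150,0,-80],"dr": [0,0,0]},{"fingers": 60,"linear": [150,0,-80],"dr": [0,0,0]},{"fingers": 60,"linear": [150,0,-80],"dr": [0,0,0]},{"fingers": 60,"linear": [150,0,-80],"dr": [0,0,0]},{"fingers": 60,"linear": [150,0,-80],"dr": [0,0,0]},{"fingers": 60,"linear": [150,0,-80],"dr": [0,0,0]}]'

```text
time: 24.18
eef_pos: [376.6, -99.3, 218.4]
eef_rot: [-0.048, 0.999, 0.0, -0.001]
wrist_force: [0.7, 0.7, -0.3]
width: 0.597
grip_force: 0.0
```

```bash
python3 -c "
from h import *
plan()
c=cams.camera('top');cv2.imwrite('pics/t3.png',cv2.resize(c['color'][150:270,130:450,::-1],None,fx=2.4,fy=2.4,interpolation=cv2.INTER_CUBIC))
for col in H:
  for p,a,bb in blobs(c,col,(130,155,450,265),5): print(col,p,a,'z20',ray(c,*p,20).round(1),'z57',ray(c,*p,57).round(1))
c=cams.camera('scene');cv2.imwrite('pics/s3.png',cv2.resize(c['color'][180:300,220:380,::-1],None,fx=4,fy=4,interpolation=cv2.INTER_CUBIC))
"
```

```text
t 24.18 p [376.6 -99.3 218.4] az -174.5 w 0.597 F [ 0.7  0.7 -0.3] g 0.0
blue [303.9 174.2] 67 z20 [612.7 -77.1] z57 [603.2 -75.4]
blue [306.  189.5] 36 z20 [566.9 -84. ] z57 [558.6 -82.1]
blue [394.6 210.1] 31 z20 [ 512.4 -341.6] z57 [ 505.4 -333. ]
blue [310.8 214.3] 6 z20 [493.9 -99. ] z57 [487.4 -96.7]
blue [390.9 234.7] 34 z20 [ 440.2 -329.9] z57 [ 435.2 -321.7]
yellow [331.2 172.7] 58 z20 [ 619.3 -157.1] z57 [ 609.6 -153.3]
yellow [334.  186.7] 37 z20 [ 577.4 -165.6] z57 [ 568.8 -161.6]
yellow [336.3 211.9] 42 z20 [ 502.8 -172.7] z57 [ 496.1 -168.5]
yellow [419.3 214.1] 31 z20 [ 502.4 -412.9] z57 [ 495.7 -402.5]
yellow [416.3 238.8] 30 z20 [ 430.2 -402.7] z57 [ 425.4 -392.5]
green [277.1 176. ] 64 z20 [605.3   1.4] z57 [595.9   1. ]
green [181.7 181.5] 35 z20 [581.6 279.9] z57 [572.9 272.3]
green [278.  190.5] 36 z20 [561.9  -2.4] z57 [553.6  -2.6]
green [188.4 204.8] 34 z20 [512.8 256.4] z57 [505.8 249.4]
green [279.6 215.5] 39 z20 [488.1  -8.9] z57 [481.7  -9. ]
green [280.5 235.5] 61 z20 [429.9 -12.9] z57 [425.1 -12.9]
```

View pics/t3.png

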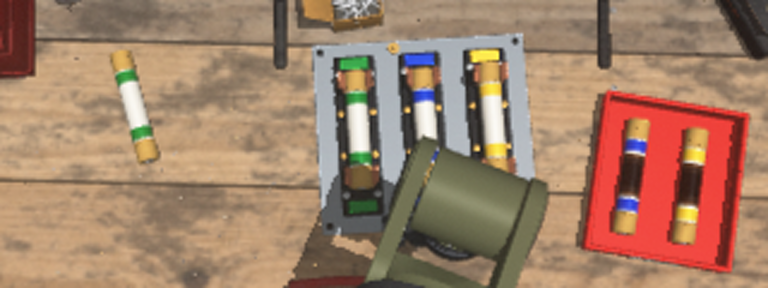

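View pics/s3.png

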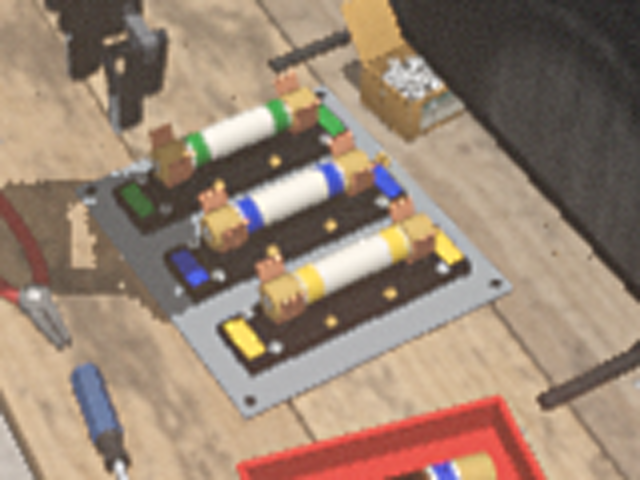

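Both burnt fuses lie in the tray. The three holders hold their own-coloured clean fuses, level and seated, and the green spare has not moved. The fresh fuses are within about 3 mm of centre along their holders.

```bash
python3 -c "
from cell import robot
print(robot.close_job())"
```

```text
the job is handed in; nothing more can be done
None
```

I handed the job in at about 24 s. The last pictures show both burnt fuses in the scrap tray and fresh blue and yellow fuses home in their holders; the green fuse and green spare were left alone. No verdict came back.

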